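# Close the sanitiser hatch and arm its lamp

### The job

Close the ultraviolet sanitising box: push its loose steel plate gently along the rails, away from the robot, until it drops flat over the hidden studs. Then swing up the hinged guard on the switch box, throw the toggle beneath it fully over to its other side, and shut the guard fully again. Leave the other things on the bench where they are.

Things in the scene. Friction and masses are not known exactly. Their poses are not given: they have to be found in the camera images.
- sanitiser: White fixed box 200 (x) x 150 (y) x 55 mm high, origin at the centre of its underside, x pointing away from the robot (with some yaw). Along both long (x) edges of its flat top runs a guide rail 8 mm wide and 16 mm high, 107 mm apart; the steel plate lies between them
- deck (a point): Centre of the sanitiser's flat top (same axes). On it, hidden under the plate, stand four fixed studs 12 mm in diameter and 8 mm high in a 90 (x) x 68 (y) mm rectangle, centred between the rails; where along x they stand differs each time (the rectangle's centre lies within 8 mm of this point) and is not measured
- plate: Loose steel plate 150 (x) x 104 (y) x 5 mm, 0.3-0.6 kg, origin at the centre of its underside, with four 16 mm holes in the studs' rectangle and an upright flange at its robot-side end. It first rides on the stud tops, underside 8 mm above the box's top, 16 to 38 mm short (-x) of the place where its holes drop over the studs. Sliding it takes 1 to 6 N; once dropped it is blocked
- plate_mid (a point): Centre of the plate, half-way through its thickness: 65.5 mm above the bench while it rides on the studs, 57.5 mm once it has dropped home flat on the box's top
- plate_flange (a point): Middle of the outer (robot-facing) face of the plate's upright flange, 80 mm wide (y), 4 mm thick, standing 25 mm above the plate's top at its robot-side end; 14.5 mm above plate_mid, 12.5 mm below the flange's top edge. Push here along +x of the sanitiser
- switch_top (a point): Centre of the top of the grey fixed switch box, 110 x 110 mm, 50 mm high; x points away from the robot (with some yaw), y to the left, z up
- guard_hinge (a point): Hinge axis of the guard, along y of switch_top, 45 mm behind (+x) its centre at the height of the box's top
- guard (a joint): Angle of the aluminium guard: 0 shut, grows as its robot-side end rises, 1.7 at its stop (leaning slightly back). Stiff hinge (0.18 N m, guard 0.12 kg): it stays where it is left; 2 to 4 N at the lip move it
- guard_lip (a point): Middle of the guard's free edge: 125 mm in front (-x) of the hinge axis and 50 mm above it when shut. The guard is a channel, open in front: a top sheet 80 mm wide (y), 4 mm thick, 125 mm long, and two cheeks 43 mm deep ending 12 mm short of the box's front. The sheet's last 25 mm jut out beyond the box's front, 98 mm above the bare bench: lift it there from below
- toggle (a joint): Angle of the toggle: 0 leaning 0.4 rad to the right (-y of switch_top, off), 0.8 leaning 0.4 rad to the left (+y, on), both end stops. It stays where it is left; moving it takes 3 to 5 N near the tip
- toggle_tip (a point): Tip of the steel toggle lever under the guard, 39 mm long, 10 mm thick at the root and 16 mm near the tip, pivoted at the box's top 12 mm in front (-x) of switch_top
- bowl: White porcelain bowl, 72 mm across, 45 mm high, bystander; origin under its centre
- amber: Brown glass bottle, 44 mm across, 100 mm high, bystander; origin under its centre
- stockjar: Large glass stock jar, 110 mm across, 190 mm high, bystander; origin under its centre
- pot1: White pot, 44 mm across, 50 mm high, bystander; origin under its centre
- pot2: White pot, 48 mm across, 60 mm high, bystander; origin under its centre
- weightcase: Black weight case 70 x 150 x 50 mm, bystander; origin under its centre
- spatula: Spatula lying on the bench, bystander; origin under its centre
Not all that is in view belongs to the job. Leave any red look-alike of the plate alone. What is shaped like the part that bears switch_top but purple is not meant.

How it is judged:
On the way, in this order (a step that is already met when the one before it is completed fails the run):
1. the plate has dropped over the studs and lies flat on the box's top (z of plate_mid in the frame of sanitiser below 0.0595 m and angle between plate_mid's own z axis and vertical below 0.03 rad), for 0.2 s.
2. the guard is swung up (value of joint guard above 1 rad), for 0.1 s.
3. the toggle is thrown over with the guard up (value of joint toggle above 0.7 rad and value of joint guard above 0.8 rad), for 0.1 s.
At the end, for the whole second after the job is handed in: The plate lies flat on the sanitiser's top, dropped over its studs (within 2 mm and 0.03 rad), the toggle is fully over (above 0.7 rad of 0.8) and the guard is shut (below 0.05 rad) (all of step 1 and value of joint toggle above 0.7 rad and value of joint guard below 0.05 rad); the robot touches nothing.
It fails at once if the plate is forced (more than 60 N from the robot) (contact force between plate and the fingers above 60 N or contact force between plate and the arm above 60 N).
It fails at once if a bystander is moved by more than 20 mm (distance of any of bowl, amber, stockjar, pot1, pot2, weightcase, spatula from where it was at the start of the episode above 0.02 m).
It also fails if it takes over 70 s, if anything falls off the work surface, if the arm or the gripper's body presses on something with over 40 N, if the wrist force passes 120 N, or if a joint passes its speed limit or range.

### The arm

A 6-joint arm with a two-finger parallel gripper is mounted at the origin on the work surface. World frame = base frame: x ahead of the robot, y to its left, z up, the work surface at z = 0. Lengths are in m, angles in rad, forces in N, time in s.
With the tool pointing down it reaches from about 0.325 to 0.775 m from the base axis. Payload 9.3 kg.
Tool frame: the origin (TCP) lies between the finger pads; the fingertips stand 14 mm ahead of it and the grasp point (between the pads) lies 5 mm behind it; x points along the fingers, z is the direction in which the jaws open and shut, and the axes are right-handed (so a half turn about x gives the same grasp; the last joint's range is limited). The gripper opens to 85 mm and grips with 20 to 120 N. Pads are 22 mm wide; open, the fingers measure 114 mm over their backs; the gripper's body (76 mm by 85 mm) begins 54 mm behind the grasp point. The pads swing forward as they close: fully open they stand 13 mm farther back than shut.
Start: joints at [-1.309, 0.259, 0.021, 1.334, 0, 1.418], TCP at [0.222, -0.503, 0.245] pointing down, gripper open.
Joint ranges: [-3.04, 3.04], [-0.91, 1.82], [-1.04, 1.36], [-1.92, 1.95], [-1.52, 1.45], [-3.14, 3.14]. Speed limits (rad/s): [2.22, 2.22, 2.79, 3.14, 3.14, 3.14].

### API

Orientations are given as a unit quaternion [x, y, z, w].
In Python, from bench import * gives the robot as it stands.
- The arm moves only by the shell command python3 -m pendant 'ROWS' [OPENING]. ROWS is JSON, one flat list of numbers, 6 for each row, row after row: the shift along the tool's x, y, z in cm, then the turn, a rotation vector about the tool's x, y, z in degrees. In form: [tx, ty, tz, rx, ry, rz, tx, ty, tz, rx, ry, rz, ...]. A call has 1 to 10 rows; each row is the pose to reach, as a shift and turn from the pose commanded when the call began, along the tool's axes at that moment; what a row does not reach only later rows make up. A row lasts 1/8 s, in which the tool goes at most 62.5 mm and 10.7 degrees, less where a joint would pass 70% of its speed; a pose out of reach is approached as far as the arm can. A call with a gripper value outside its range is refused whole. OPENING is the opening, from 0 (shut) to 1 (fully open), set as the call begins (- or left out, the last holds). The fingers move at their own pace and stop on an object; the grip force is fixed at half the most. Time passes only in rows, so rows that repeat a pose let the fingers close. It gives the time, the measured TCP pose, the force and the opening at its end, in the units of the state.
- get_state(): the state, without advancing time (a new reading comes with each control period).
- capture(name): name is "scene" or "top" or "wrist"; returns a dict with "image" (384x512x3 uint8, blue, green, red), "mtx" (3x3 intrinsics, pixels), "camera_from_world" (4x4, takes a point from world to camera coordinates); the wrist camera has in their place "mount" (4x4, takes a point from camera to tool coordinates, whose origin is the TCP and whose axes are the tool frame's). Camera axes: x right, y up, looking along -z (the intrinsics and any distortion apply to the point x, -y, -z); pixel columns grow to the right and rows downward; lengths in m; the calibration is good to about 2 mm. A picture is of the moment at which its call begins: read the wrist's pose just before it. There is no depth.
- sign_off(): hands the job in, once; it reports no verdict.
Trained networks look in the newest picture that a camera, given by its name, has taken for a name from the list of things; names that differ only in an ending like _2 or _b are one class to them, and where a whole thing is asked for, a point or a joint stands for the part that bears it (a point fixed in the world has none). Each returns a list of dicts, best first, with "conf" (0 to 1); they miss things now and then, are a little off and sometimes report something else, mostly with a low value. They report only what shows in the picture. A call takes as long as a camera call. They do not tell look-alikes from the thing itself.
- spot_in(camera, target): "centre" ([column, row] in pixels, amid what is visible of it).
- tip_of(camera, target): "centre" ([column, row] in pixels: a listed point, or the origin of a listed thing).
The state is a dict: "clock": time; "joint_positions": joint angles; "joint_velocities": joint speeds; "joint_efforts": joint torques, N m; "eef_pos": TCP position; "eef_rot": TCP orientation; "ft_force": force on the tool from outside, world axes, zero at the start; "torque": the same for the moment, N m; "gripper_width": finger opening in m.
Only numpy, scipy, OpenCV 4.12 (cv2) and the standard library are available. Lean on these libraries where they do the work, as an engineer would, in place of code of your own. Each camera call takes 0.05 s, during which the arm holds its last target.

## Working session

There is one attempt and no reset: what is moved stays moved. The work goes in short steps, Python scripts to look and compute and a shell command to move; the robot and the scene stay as the last step left them, time stands still between calls to the robot, and variables do not carry over. Pictures are saved under pics/ and viewed, and the job is handed in when it is done.

```bash
mkdir -p pics; ls
python3 - <<'E'
from bench import *
import cv2
s=get_state();print(s)
for c in ["scene","top","wrist"]:
    d=capture(c);cv2.imwrite(f"pics/{c}0.png",d["image"]);print(c,d["mtx"].tolist(),d.get("camera_from_world",d.get("mount")).tolist() if hasattr(d.get("camera_from_world",d.get("mount")),'tolist') else d.get("camera_from_world",d.get("mount")),d.keys())
E
```

```text
pics
{'clock': 0.0, 'joint_positions': array([-1.30861376e+00,  2.59213809e-01,  2.07682481e-02,  1.33368373e+00,
       -3.37108222e-05,  1.41819830e+00]), 'joint_velocities': array([-0.00061911, -0.00084044,  0.00088683,  0.00215504,  0.00010109,
        0.00063863]), 'joint_efforts': array([ 1.22675879e-04, -5.55639410e+01,  3.44528246e+01,  1.39228153e-02,
       -1.67600028e-04,  1.16430871e-05]), 'eef_pos': array([ 0.22156592, -0.50312185,  0.24465696]), 'eef_rot': array([ 0.38663791,  0.59259803, -0.38602668,  0.59188014]), 'ft_force': array([ 0.15543506, -0.34792327,  0.50105562]), 'torque': array([-0.06181747, -0.0316631 ,  0.01191481]), 'gripper_width': 0.08552793049883578}
scene [[369.31931731276717, 0.0, 246.69226547546012], [0.0, 369.31931731276717, 191.32017383395535], [0.0, 0.0, 1.0]] [[0.5288664100833361, 0.8485996334904767, -0.013378427612878212, -0.2865690069723911], [-0.6377910811871645, 0.40778682836813457, 0.6534006729163702, 0.28693175169599505], [0.5599311181240708, -0.3370290264195149, 0.756894033737248, -1.59392124614262], [0.0, 0.0, 0.0, 1.0]] dict_keys(['im
[... 226 characters left out ...]
213348789], [0.9815678837263799, 0.01881465897235663, 0.19018543121035777, -0.5521420395325632], [-0.19005690399339187, -0.00841493126498973, 0.9817370127362277, -1.1549664838184177], [0.0, 0.0, 0.0, 1.0]] dict_keys(['image', 'mtx', 'camera_from_world'])
wrist [[299.20433769863064, 0.0, 256.79068974279403], [0.0, 299.20433769863064, 195.68108183795027], [0.0, 0.0, 1.0]] [[0.0005759370302172487, 0.270831579882786, -0.9626265753835855, -0.12911248775034995], [8.472869720936219e-05, 0.9626267183654321, 0.27083167080318626, 0.06816828036301692], [0.9999998305587776, -0.00023754408380281643, 0.0005314651664564807, 0.00013636923989035488], [0.0, 0.0, 0.0, 1.0]] dict_keys(['image', 'mtx', 'mount'])
```

View pics/scene0.png

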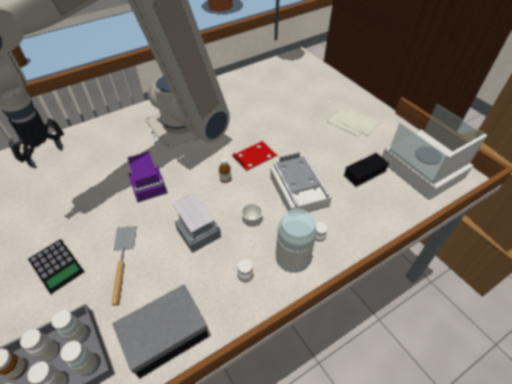

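View pics/top0.png

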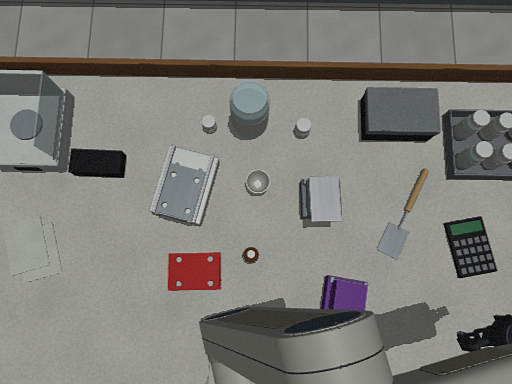

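Run:
```python
from bench import *
for c in ["scene","top"]:
    for f in (spot_in,tip_of):
        for t in ["sanitiser","deck","plate","plate_mid","plate_flange","switch_top","guard_hinge","guard_lip","toggle_tip"]:
            try: print(c,f.__name__,t,[(round(x["conf"],2),[round(float(v),1) for v in x["centre"]]) for x in f(c,t)][:4])
            except Exception as e: print(c,f.__name__,t,e)
```

```text
scene call sanitiser [(0.67, [302.8, 195.8])]
scene call deck []
scene call plate [(0.82, [253.0, 155.5]), (0.65, [296.5, 174.9])]
scene call plate_mid [(0.91, [297.1, 171.0]), (0.74, [253.4, 154.0])]
scene call plate_flange [(0.9, [296.9, 174.7]), (0.7, [253.5, 152.3])]
scene call switch_top [(0.79, [191.1, 224.6])]
scene call guard_hinge [(0.96, [194.3, 223.8]), (0.89, [144.2, 178.2])]
scene call guard_lip [(0.93, [191.7, 212.0]), (0.65, [141.9, 164.5])]
scene call toggle_tip []
scene call sanitiser [(0.74, [299.0, 192.1]), (0.22, [247.9, 273.8])]
scene call deck [(0.96, [299.2, 182.6]), (0.43, [226.0, 182.4])]
scene call plate [(0.97, [293.5, 174.5]), (0.85, [251.0, 153.8])]
scene call plate_mid [(0.89, [251.6, 154.7]), (0.75, [295.3, 174.2])]
scene call plate_flange [(0.71, [286.7, 155.7]), (0.7, [236.9, 159.3])]
scene call switch_top [(0.98, [147.5, 177.3]), (0.77, [197.3, 222.9])]
scene call guard_hinge [(0.79, [151.3, 187.2]), (0.68, [202.9, 233.0])]
scene call guard_lip [(0.95, [181.9, 196.4]), (0.72, [319.1, 236.5]), (0.66, [142.1, 152.3])]
scene call toggle_tip []
top call 
[... 460 characters left out ...]
), (0.69, [345.1, 292.8])]
top call guard_lip [(0.91, [347.9, 292.6]), (0.82, [324.4, 198.7])]
top call toggle_tip []
top call sanitiser [(0.55, [186.1, 188.2])]
top call deck [(0.6, [185.9, 182.1]), (0.18, [175.2, 217.5])]
top call plate [(0.97, [181.3, 193.5]), (0.81, [192.7, 269.9])]
top call plate_mid [(0.93, [191.8, 272.1]), (0.66, [177.9, 190.9]), (0.63, [181.2, 191.1]), (0.33, [185.3, 187.1])]
top call plate_flange [(0.83, [215.9, 270.9]), (0.81, [170.6, 218.1])]
top call switch_top [(0.81, [344.5, 300.1]), (0.59, [322.1, 196.6])]
top call guard_hinge [(0.74, [322.1, 180.9]), (0.57, [347.4, 282.5])]
top call guard_lip [(0.9, [327.7, 221.7])]
top call toggle_tip [(0.6, [182.7, 190.1])]
```

Run:
```python
import cv2,numpy as np
t=cv2.imread("pics/top0.png");s=cv2.imread("pics/scene0.png")
a=cv2.resize(t[135:310,140:380],None,fx=3.3,fy=3.3,interpolation=cv2.INTER_CUBIC)
cv2.imwrite("pics/topcrop.png",a[:600,:800])
b=cv2.resize(s[130:270,160:350],None,fx=4.2,fy=4.2,interpolation=cv2.INTER_CUBIC)
cv2.imwrite("pics/scenecrop.png",b[:600,:800])
```

```text
(no output)
```

View pics/topcrop.png

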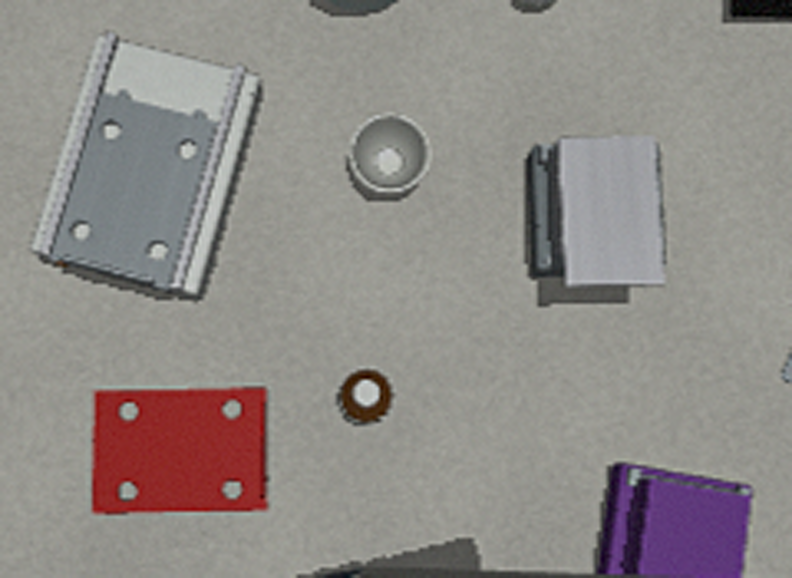

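View pics/scenecrop.png

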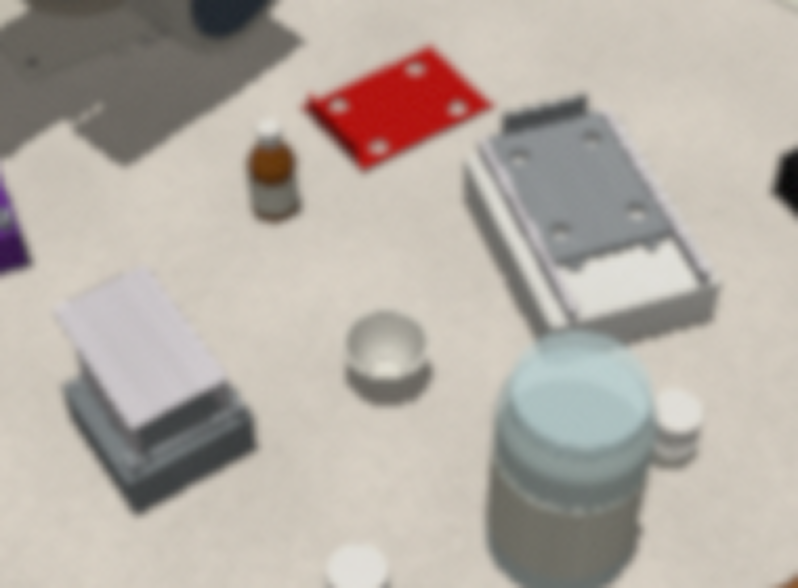

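```bash
cat > h.py <<'E'
import numpy as np,cv2
from bench import *
def ray(uv,z,d):
    K=np.array(d["mtx"]);T=np.array(d["camera_from_world"])
    p=np.linalg.inv(K)@[uv[0],uv[1],1]; r=T[:3,:3].T@(p*[1,-1,-1]); o=-T[:3,:3].T@T[:3,3]
    return o+r*(z-o[2])/r[2]
def proj(P,d):
    K=np.array(d["mtx"]);T=np.array(d["camera_from_world"])
    c=T[:3,:3]@np.asarray(P,float)+T[:3,3]; q=K@(c*[1,-1,-1]); return q[:2]/q[2]
E
python3 - <<'E'
from h import *
d=capture("top")
def f(n,pts,z):
    for p in pts:
        uv=np.array(p)/3.3+[140,135]; print(n,uv.round(1),(ray(uv,z,d)*1000).round(1))
f("hole",[(112,131),(188,149),(81,231),(158,250)],.068)
f("rail",[(105,35),(258,77),(40,252),(188,295)],.071)
f("guard",[(560,137),(657,137),(664,285),(565,285)],.102)
f("hingeline/box",[(530,148),(527,277)],.05)
E
```

```text
hole [173.9 174.7] [599.4 226.   68. ]
hole [197.  180.2] [584.9 160.4  68. ]
hole [164.5 205. ] [512.4 247.6  68. ]
hole [187.9 210.8] [497.5 181.9  68. ]
rail [171.8 145.6] [683.7 236.1  71. ]
rail [218.2 158.3] [648.6 102.6  71. ]
rail [152.1 211.4] [493.4 280.3  71. ]
rail [197.  224.4] [459.6 154.7  71. ]
guard [309.7 176.5] [ 593.3 -151.7  102. ]
guard [339.1 176.5] [ 594.8 -231.8  102. ]
guard [341.2 221.4] [ 471.7 -235.   102. ]
guard [311.2 221.4] [ 470.1 -154.8  102. ]
hingeline/box [300.6 179.8] [ 595.4 -132.9   50. ]
hingeline/box [299.7 218.9] [ 483.1 -130.    50. ]
```

```bash
cat >> h.py <<'E'
from scipy.spatial.transform import Rotation as Ro
def Rdown(yaw_deg,flip=False,tilt=0):
    # tool x down, tool z = horizontal 'left' at yaw (flip: opposite); tilt deg: tool x turns toward forward
    y=np.radians(yaw_deg);f=np.array([np.cos(y),np.sin(y),0]);l=np.array([-np.sin(y),np.cos(y),0])
    t=np.radians(tilt);x=np.array([0,0,-1])*np.cos(t)+f*np.sin(t)
    z=-l if flip else l
    return np.column_stack([x,np.cross(z,x),z])
def rel(P,R=None,s=None):
    s=s or get_state();R0=Ro.from_quat(s["eef_rot"]).as_matrix()
    t=R0.T@(np.array(P)-s["eef_pos"])*100
    rv=np.degrees(Ro.from_matrix(R0.T@R).as_rotvec()) if R is not None else np.zeros(3)
    print("row",t.round(2),rv.round(1)); return t,rv
def pose(s=None):
    s=s or get_state();R0=Ro.from_quat(s["eef_rot"]).as_matrix()
    print("t",round(s["clock"],2),"p",(s["eef_pos"]*1000).round(1),"X",R0[:,0].round(3),"Z",R0[:,2].round(3),"F",s["ft_force"].round(1),"w",round(s["gripper_width"],4),"q",s["joint_positions"].round(2))
E
python3 - <<'E'
from h import *
pose()
for fl in (0,1): rel([.432,.232,.2],Rdown(-13.5,fl))
rel([.34,-.13,.25],Rdown(-13.5))
E
```

```text
t 2.0 p [ 221.6 -503.3  245.3] X [-0.  0. -1.] Z [ 0.403 -0.915 -0.   ] F [ 0.1 -0.5 -0.1] w 0.0854 q [-1.31  0.26  0.02  1.33 -0.    1.42]
row [  4.53  48.89 -58.82] [-142.7   -0.    -0. ]
row [  4.53  48.89 -58.82] [37.3 -0.   0. ]
row [ -0.47  25.88 -29.4 ] [-142.7   -0.    -0. ]
```

```bash
python3 -m pendant '[4.5,48.9,-58.8,37.3,0,0, 4.5,48.9,-58.8,37.3,0,0, 4.5,48.9,-58.8,37.3,0,0, 4.5,48.9,-58.8,37.3,0,0, 4.5,48.9,-58.8,37.3,0,0, 4.5,48.9,-58.8,37.3,0,0, 4.5,48.9,-58.8,37.3,0,0, 4.5,48.9,-58.8,37.3,0,0, 4.5,48.9,-58.8,37.3,0,0, 4.5,48.9,-58.8,37.3,0,0]' 0
python3 - <<'E'
from h import *
pose(); rel([.432,.232,.2],Rdown(-13.5,1))
E
```

```text
clock: 3.25
eef_pos: [0.3786, 0.0256, 0.2091]
eef_rot: [0.553, 0.461, -0.533, 0.444]
ft_force: [0.1, -0.3, -0.4]
gripper_width: -0.0
t 3.25 p [378.6  25.6 209.1] X [ 0.006  0.037 -0.999] Z [-0.181 -0.983 -0.038] F [ 0.1 -0.3 -0.4] w -0.0 q [-0.18 -0.02 -0.4   1.19  0.04  3.14]
row [  1.72   1.52 -21.21] [ 3.1 -2.2  0.1]
```

```bash
python3 - <<'E'
from h import *
rel([.432,.232,.2],Rdown(-13.5,0))
E
python3 -m pendant '[1.7,1.5,-21.2,-60,0,0, 1.7,1.5,-21.2,-60,0,0, 1.7,1.5,-21.2,-60,0,0, 1.7,1.5,-21.2,-60,0,0, 1.7,1.5,-21.2,-60,0,0, 1.7,1.5,-21.2,-60,0,0]' 0;  python3 - <<'E'
from h import *
pose();rel([.432,.232,.2],Rdown(-13.5,0))
E
```

```text
row [  1.72   1.52 -21.21] [-1.769e+02 -1.000e-01 -3.300e+00]
clock: 4.0
eef_pos: [0.4331, 0.2294, 0.1995]
eef_rot: [0.257, 0.666, -0.232, 0.661]
ft_force: [0.1, 0.7, -0.2]
gripper_width: 0.0001
t 4.0 p [433.1 229.4 199.5] X [ 0.005  0.036 -0.999] Z [ 0.76  -0.649 -0.019] F [ 0.1  0.7 -0.2] w 0.0001 q [ 0.3   0.16 -0.22  1.17  0.03  2.57]
row [-0.04  0.13 -0.25] [-117.     1.1   -2.3]
```

```bash
python3 -m pendant '[0,0.1,-0.3,-117,1.1,-2.3, 0,0.1,-0.3,-117,1.1,-2.3, 0,0.1,-0.3,-117,1.1,-2.3, 0,0.1,-0.3,-117,1.1,-2.3, 0,0.1,-0.3,-117,1.1,-2.3, 0,0.1,-0.3,-117,1.1,-2.3, 0,0.1,-0.3,-117,1.1,-2.3, 0,0.1,-0.3,-117,1.1,-2.3, 0,0.1,-0.3,-117,1.1,-2.3, 0,0.1,-0.3,-117,1.1,-2.3]' 0;  python3 - <<'E'
from h import *
pose();rel([.432,.232,.2],Rdown(-13.5,0))
E
```

```text
clock: 5.25
eef_pos: [0.4316, 0.2316, 0.1999]
eef_rot: [-0.389, 0.59, 0.391, 0.59]
ft_force: [0.5, -0.6, -0.2]
gripper_width: -0.0001
t 5.25 p [431.6 231.6 199.9] X [-0.002  0.002 -1.   ] Z [0.392 0.92  0.001] F [ 0.5 -0.6 -0.2] w -0.0001 q [ 0.32  0.18 -0.21  1.19  0.    0.72]
row [-0.01 -0.02  0.06] [-9.6  0.1 -0.1]
```

```bash
python3 -m pendant '[3,0,0,-9.6,0,0, 6,0,0,-9.6,0,0, 6,0,0,-9.6,0,0]';  python3 - <<'E'
from h import *
pose()
d=capture("wrist");cv2.imwrite("pics/w1.png",d["image"])
d=capture("top");cv2.imwrite("pics/t1.png",cv2.resize(d["image"][135:275,100:280],None,fx=4,fy=4))
E
```

```text
clock: 5.62
eef_pos: [0.4302, 0.2315, 0.1385]
eef_rot: [-0.435, 0.558, 0.438, 0.555]
ft_force: [-0.2, -0.3, 0.7]
gripper_width: 0.0003
t 5.62 p [430.2 231.5 138.5] X [-0.005  0.001 -1.   ] Z [ 0.239  0.971 -0.   ] F [-0.2 -0.3  0.7] w 0.0003 q [ 0.32  0.22 -0.32  1.04  0.    0.56]
```

View pics/w1.png

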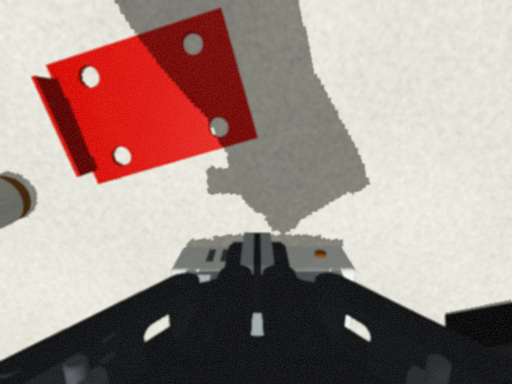

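View pics/t1.png

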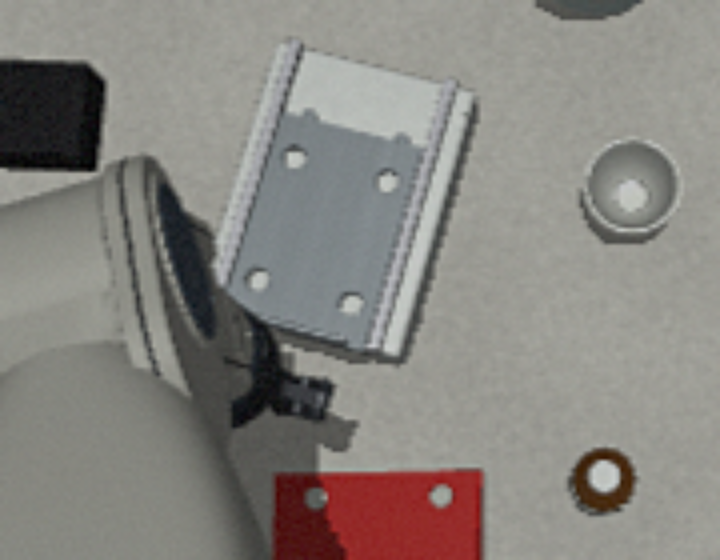

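```bash
python3 -m pendant '[2.6,0,0,0,0,0, 5.2,0,0,0,0,0, 5.2,-1,0,0,0,0, 5.2,-2,0,0,0,0, 5.2,-2.5,0,0,0,0, 5.2,-2.5,0,0,0,0]';  python3 - <<'E'
from h import *
pose()
d=capture("scene");cv2.imwrite("pics/s2.png",cv2.resize(d["image"][110:230,220:380],None,fx=4.5,fy=4.5))
E
```

```text
clock: 6.48
eef_pos: [0.456, 0.2267, 0.0886]
eef_rot: [-0.436, 0.556, 0.437, 0.557]
ft_force: [0.1, -0.1, -0.2]
gripper_width: 0.0001
t 6.47 p [456.  226.7  88.6] X [-0.001  0.003 -1.   ] Z [0.237 0.971 0.002] F [ 0.1 -0.1 -0.2] w 0.0001 q [ 0.29  0.29 -0.36  0.92  0.    0.53]
```

View pics/s2.png

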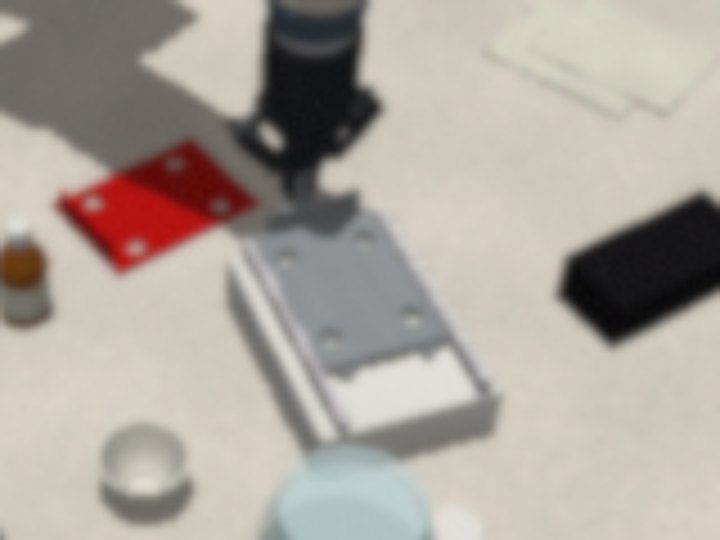

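```bash
python3 -m pendant '[0.1,-0.2,0,0,0,0, 0.1,-0.4,0,0,0,0, 0.1,-0.6,0,0,0,0, 0.1,-0.8,0,0,0,0, 0.1,-1.0,0,0,0,0, 0.1,-1.2,0,0,0,0, 0.1,-1.4,0,0,0,0, 0.1,-1.5,0,0,0,0]'; python3 -m pendant '[0,-0.15,0,0,0,0, 0,-0.3,0,0,0,0, 0,-0.45,0,0,0,0, 0,-0.6,0,0,0,0, 0,-0.75,0,0,0,0, 0,-0.9,0,0,0,0]'
python3 - <<'E'
from h import *
pose()
d=capture("scene");cv2.imwrite("pics/s3.png",cv2.resize(d["image"][110:230,220:380],None,fx=4.5,fy=4.5))
E
```

```text
clock: 7.52
eef_pos: [0.4687, 0.2233, 0.0868]
eef_rot: [-0.435, 0.556, 0.438, 0.555]
ft_force: [-6.1, 1.5, 3.7]
gripper_width: 0.0001
clock: 8.28
eef_pos: [0.4772, 0.2213, 0.0869]
eef_rot: [-0.435, 0.556, 0.439, 0.555]
ft_force: [-7.3, 1.9, 4.8]
gripper_width: -0.0002
t 8.28 p [477.2 221.3  86.9] X [-0.004  0.003 -1.   ] Z [0.236 0.972 0.002] F [-7.3  1.9  4.8] w -0.0002 q [ 0.27  0.32 -0.32  0.94  0.    0.51]
```

View pics/s3.png

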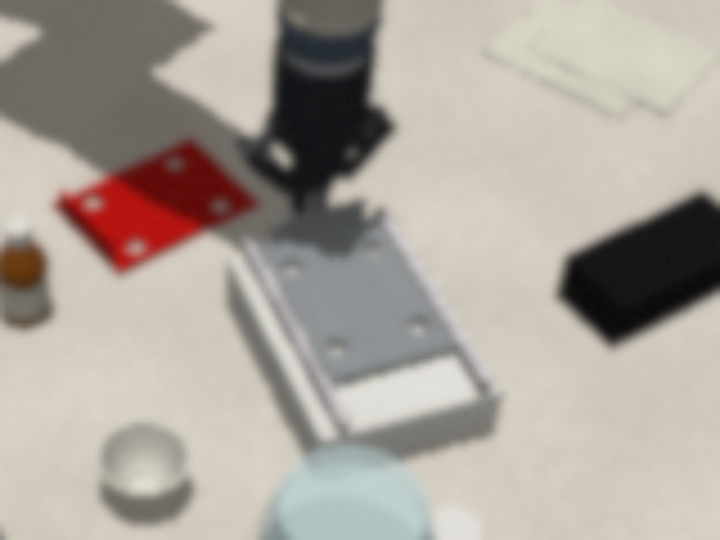

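```bash
python3 -m pendant '[0,-0.1,0,0,0,0, 0,-0.2,0,0,0,0, 0,-0.3,0,0,0,0, 0,-0.4,0,0,0,0, 0,-0.5,0,0,0,0]';python3 -m pendant '[0,-0.1,0,0,0,0, 0,-0.2,0,0,0,0, 0,-0.3,0,0,0,0]'
python3 - <<'E'
from h import *
pose()
d=capture("scene");cv2.imwrite("pics/s4.png",cv2.resize(d["image"][110:230,220:380],None,fx=4.5,fy=4.5))
E
```

```text
clock: 8.95
eef_pos: [0.482, 0.2201, 0.0869]
eef_rot: [-0.435, 0.556, 0.439, 0.555]
ft_force: [-7.2, 0.7, 5.7]
gripper_width: -0.0001
clock: 9.32
eef_pos: [0.4849, 0.2194, 0.0869]
eef_rot: [-0.435, 0.556, 0.439, 0.555]
ft_force: [-7.1, 2.3, 5.0]
gripper_width: -0.0004
t 9.32 p [484.9 219.4  86.9] X [-0.004  0.003 -1.   ] Z [0.236 0.972 0.002] F [-7.1  2.3  5. ] w -0.0004 q [ 0.27  0.33 -0.31  0.94  0.    0.5 ]
```

View pics/s4.png

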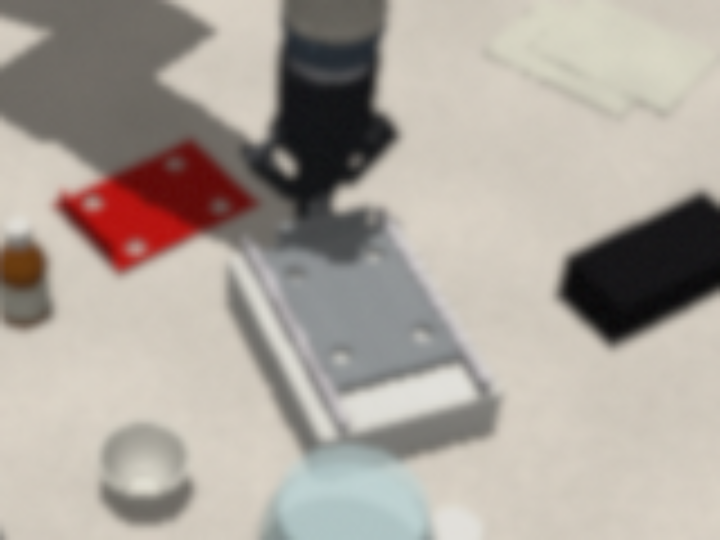

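```bash
for i in 1 2; do :; done; python3 -m pendant '[0,-0.1,0,0,0,0, 0,-0.2,0,0,0,0, 0,-0.3,0,0,0,0]'; python3 -m pendant '[0,-0.1,0,0,0,0, 0,-0.2,0,0,0,0, 0,-0.3,0,0,0,0]'
python3 - <<'E'
from h import *
pose()
d=capture("scene");cv2.imwrite("pics/s5.png",cv2.resize(d["image"][110:230,220:380],None,fx=4.5,fy=4.5))
E
```

```text
clock: 9.75
eef_pos: [0.4878, 0.2187, 0.0869]
eef_rot: [-0.435, 0.556, 0.439, 0.555]
ft_force: [-6.5, 2.3, 5.1]
gripper_width: -0.0002
clock: 10.12
eef_pos: [0.4908, 0.218, 0.0869]
eef_rot: [-0.435, 0.556, 0.439, 0.555]
ft_force: [-7.1, 1.6, 4.6]
gripper_width: -0.0003
t 10.12 p [490.8 218.   86.9] X [-0.004  0.003 -1.   ] Z [0.236 0.972 0.002] F [-7.1  1.6  4.6] w -0.0003 q [ 0.26  0.33 -0.29  0.95  0.    0.5 ]
```

View pics/s5.png

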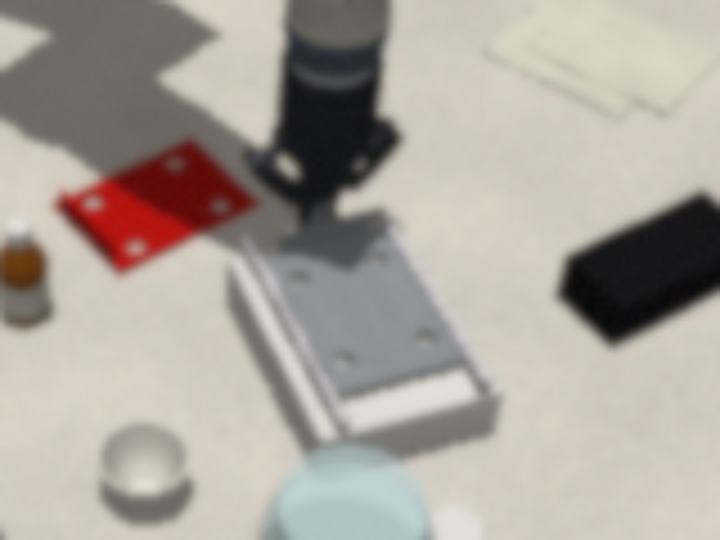

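```bash
python3 -m pendant '[0,-0.1,0,0,0,0, 0,-0.2,0,0,0,0]'; python3 -m pendant '[0,-0.1,0,0,0,0, 0,-0.2,0,0,0,0]'
python3 - <<'E'
from h import *
pose()
d=capture("scene");cv2.imwrite("pics/s6.png",cv2.resize(d["image"][110:230,220:380],None,fx=4.5,fy=4.5))
E
```

```text
clock: 10.42
eef_pos: [0.4928, 0.2175, 0.0868]
eef_rot: [-0.435, 0.556, 0.439, 0.555]
ft_force: [-5.5, 0.8, 4.1]
gripper_width: 0.0002
clock: 10.68
eef_pos: [0.4953, 0.2168, 0.0866]
eef_rot: [-0.436, 0.556, 0.438, 0.556]
ft_force: [-1.7, 0.6, -0.3]
gripper_width: 0.0001
t 10.68 p [495.3 216.8  86.6] X [-0.003  0.002 -1.   ] Z [0.236 0.972 0.001] F [-1.7  0.6 -0.3] w 0.0001 q [ 0.26  0.34 -0.29  0.95  0.    0.49]
```

View pics/s6.png

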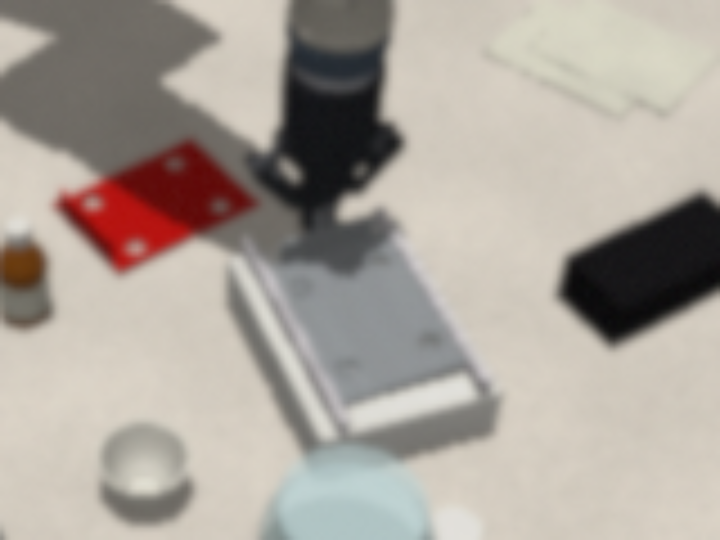

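```bash
python3 -m pendant '[0,0.5,0,0,0,0, 0,1.5,0,0,0,0, -3,2.5,0,0,0,0, -8,3,0,0,0,0, -14,3,0,0,0,0, -14,3,0,0,0,0]';  python3 - <<'E'
from h import *
pose()
d=capture("scene");a=d["image"][110:230,220:380]
e=capture("top");b=e["image"][125:245,120:280]
cv2.imwrite("pics/s7.png",np.vstack([cv2.resize(x,None,fx=2.5*1,fy=2.5,interpolation=cv2.INTER_CUBIC) for x in (a,b)]))
for n in("plate_mid","deck","plate_flange"): print(n,[(round(x["conf"],2),x["centre"]) for x in tip_of("scene",n)],[(round(x["conf"],2),x["centre"]) for x in tip_of("top",n)])
E
```

```text
clock: 11.48
eef_pos: [0.4682, 0.2243, 0.2316]
eef_rot: [-0.437, 0.553, 0.437, 0.559]
ft_force: [0.7, 0.3, -0.5]
gripper_width: -0.0002
t 11.47 p [468.2 224.3 231.6] X [ 0.006  0.005 -1.   ] Z [0.236 0.972 0.006] F [ 0.7  0.3 -0.5] w -0.0002 q [ 0.28  0.21 -0.08  1.27  0.    0.52]
plate_mid [(0.91, [299.3, 181.6]), (0.82, [253.2, 155.6]), (0.3, [363.5, 172.5])] [(0.77, [193.2, 272.9]), (0.63, [183.1, 188.4])]
deck [(0.93, [299.3, 179.6])] []
plate_flange [(0.88, [292.3, 162.7]), (0.84, [239.4, 162.1])] [(0.87, [176.7, 209.2]), (0.82, [216.8, 269.8])]
```

View pics/s7.png

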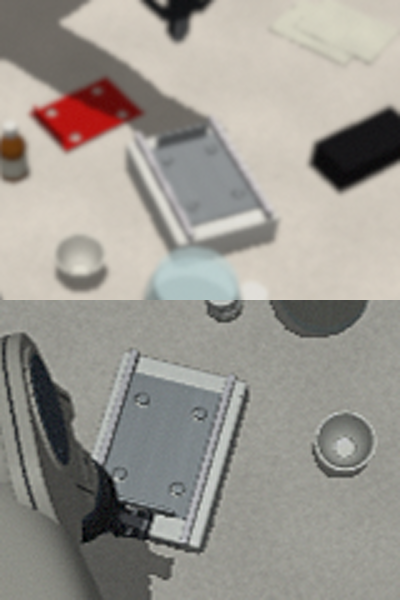

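Run:
```python
from h import *
e=capture("top");d=capture("scene")
tp=[(176.8,164.8),(199.6,170.2),(167.6,194.2),(190.8,200.6)]
sc=[(314.8,187.6),(298,192.4),(304.4,169.6),(287.2,174.8)]
for a,b in zip(tp,sc):
    bz=min(np.arange(.04,.09,.0005),key=lambda z:np.linalg.norm(proj(ray(a,z,e),d)-b))
    print(round(bz,4),np.round(proj(ray(a,.060,e),d)-b,1),np.round(proj(ray(a,.068,e),d)-b,1))
# switch box overlay (scene)
im=d["image"].copy(); 
c=np.array([.549,-.193]);y=np.radians(1.5);u=np.array([np.cos(y),np.sin(y)]);l=np.array([-u[1],u[0]])
for im,D,n in((d["image"].copy(),d,"so"),(e["image"].copy(),e,"to")):
  for z,x0,x1,w,col in((0.05,-55,55,55,(0,255,0)),(0,-55,55,55,(255,0,0)),(.102,-80,45,40,(0,0,255))):
    P=[proj([*(c+u*a/1000+l*b/1000),z],D) for a,b in((x0,-w),(x0,w),(x1,w),(x1,-w))]
    cv2.polylines(im,[np.round(np.array(P)*16).astype(int)],True,col,1,cv2.LINE_AA,4)
  o=proj([*c,.05],D).astype(int)
  cv2.imwrite(f"pics/{n}.png",cv2.resize(im[o[1]-50:o[1]+50,o[0]-65:o[0]+65],None,fx=6,fy=6,interpolation=cv2.INTER_CUBIC))
```

```text
0.058 [-0.2 -0.4] [-0.6 -2.2]
0.0585 [-1.3 -0.1] [-1.7 -1.9]
0.06 [-0.2  0.1] [-0.6 -1.6]
0.0555 [-0.8 -0.8] [-1.1 -2.5]
```

View pics/so.png

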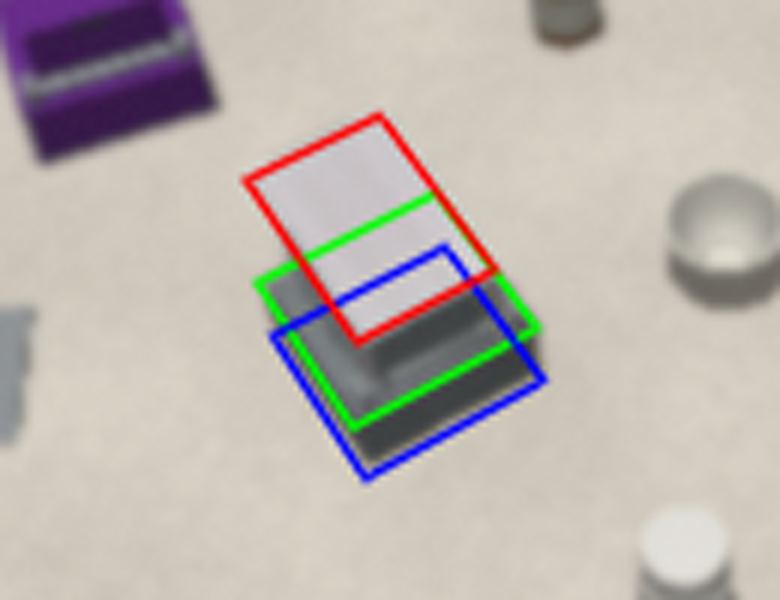

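View pics/to.png

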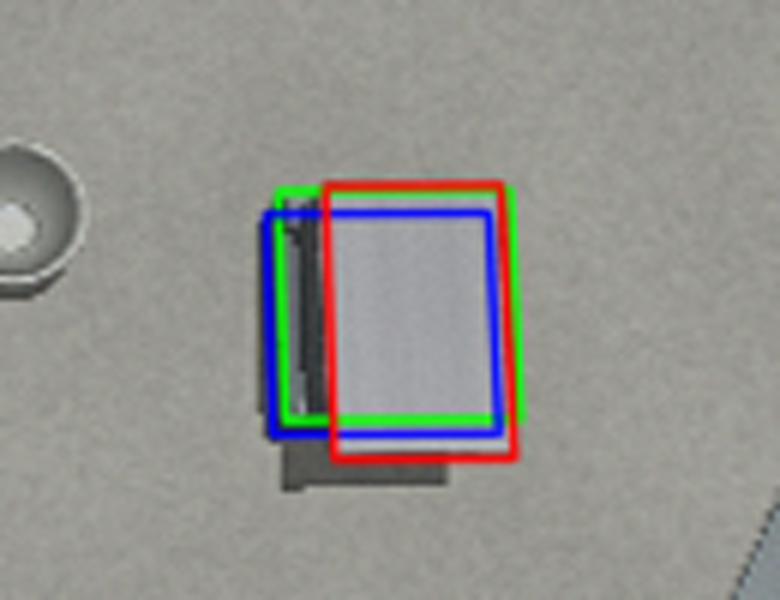

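Run:
```python
from h import *
e=capture("top")
print("amber",ray((251,255),.1,e),"purple",[ray(p,.05,e).round(3) for p in((325,278),(367,284),(365,308))])
ps=lambda v:np.round(v*1000,1)
a=np.array([np.sin(np.radians(40)),-np.cos(np.radians(40))]);n=np.array([-a[1],a[0]])
H=np.array([592,50.])
def rot(v,t): return np.array([v[0]*np.cos(t)+v[1]*np.sin(t),-v[0]*np.sin(t)+v[1]*np.cos(t)])
T0=None
for deg in (-8,0,10,20,30,40,50,60,70,80,90,95):
    t=np.radians(deg);E=H+rot((-125,48),t);s=25
    if deg<=50: T=E-11*n+s*a
    else: T=E+s*rot((1,0),t)-11*n
    P=T-14*a
    if T0 is None:T0=P
    print(deg,"E",E.round(),"TCP",P.round(1),"tool x,y cm",(np.array([(P-T0)@a,-(P-T0)@n])/10).round(2))
y=np.radians(1.5);hw=np.array([.592,-.192]);u=np.array([np.cos(y),np.sin(y)])
print(hw-u*.05)
q=lambda x:hw+u*(x-.592)
pose()
rel([*q(.40),.2],Rdown(1.5,0,40)); rel([.45,.0,.24],Rdown(1.5,0,0))
```

```text
amber [0.37780953 0.00462188 0.1       ] purple [array([ 0.322, -0.199,  0.05 ]), array([ 0.308, -0.312,  0.05 ]), array([ 0.245, -0.305,  0.05 ])]
-8 E [462.  80.] TCP [460.2  64.6] tool x,y cm [0. 0.]
0 E [467.  98.] TCP [465.6  82.5] tool x,y cm [-1.02 -1.57]
10 E [477. 119.] TCP [475.9 103.5] tool x,y cm [-1.97 -3.7 ]
20 E [491. 138.] TCP [489.6 122.4] tool x,y cm [-2.53 -5.96]
30 E [508. 154.] TCP [506.4 138.6] tool x,y cm [-2.69 -8.29]
40 E [527. 167.] TCP [525.7 151.6] tool x,y cm [ -2.45 -10.61]
50 E [548. 177.] TCP [547.1 161.1] tool x,y cm [ -1.81 -12.86]
60 E [571. 182.] TCP [566.1 164.3] tool x,y cm [ -0.82 -14.52]
70 E [594. 184.] TCP [585.5 164. ] tool x,y cm [  0.44 -15.99]
80 E [618. 181.] TCP [604.5 160.5] tool x,y cm [  1.93 -17.21]
90 E [640. 175.] TCP [622.6 153.7] tool x,y cm [  3.62 -18.16]
95 E [651. 170.] TCP [631.1 149.1] tool x,y cm [  4.52 -18.52]
[ 0.54201713 -0.19330885]
t 12.03 p [466.9 223.5 226.5] X [-0.002  0.002 -1.   ] Z [0.237 0.972 0.001] F [ 0.1 -0.1  1.3] w 0.0002 q [ 0.28  0.21 -0.09  1.27  0.    0.52]
row [  2.58  -3.47 -42.45] [-14.6  -5.2 -39.9]
row [ -1.39  -3.65 -22.12] [-15.2   0.1  -0.2]
```

```bash
python3 -m pendant '[2.6,-3.5,-42.4,-14.6,-5.2,-39.9, 2.6,-3.5,-42.4,-14.6,-5.2,-39.9, 2.6,-3.5,-42.4,-14.6,-5.2,-39.9, 2.6,-3.5,-42.4,-14.6,-5.2,-39.9, 2.6,-3.5,-42.4,-14.6,-5.2,-39.9, 2.6,-3.5,-42.4,-14.6,-5.2,-39.9, 2.6,-3.5,-42.4,-14.6,-5.2,-39.9, 2.6,-3.5,-42.4,-14.6,-5.2,-39.9, 2.6,-3.5,-42.4,-14.6,-5.2,-39.9, 2.6,-3.5,-42.4,-14.6,-5.2,-39.9]';  python3 - <<'E'
from h import *
pose()
y=np.radians(1.5);hw=np.array([.592,-.192]);u=np.array([np.cos(y),np.sin(y)])
q=lambda x:hw+u*(x-.592)
R=Rdown(1.5,0,40)
rel([*q(.40),.2],R);rel([*q(.40),.0646],R);rel([*q(.46),.0646],R)
d=capture("wrist");cv2.imwrite("pics/w8.png",d["image"])
E
```

```text
clock: 13.28
eef_pos: [0.4003, -0.1963, 0.1997]
eef_rot: [0.644, -0.291, -0.307, -0.637]
ft_force: [0.0, 0.8, 1.3]
gripper_width: 0.0001
t 13.28 p [ 400.3 -196.3  199.7] X [ 0.643  0.017 -0.766] Z [-0.025  1.     0.001] F [0.  0.8 1.3] w 0.0001 q [-1.02 -0.18 -0.76  0.59  0.59 -0.93]
row [-0.04  0.   -0.07] [-0.1  0.   0. ]
row [10.33  8.71 -0.09] [-0.1  0.   0. ]
row [14.19  4.11 -0.08] [-0.1  0.   0. ]
```

View pics/w8.png

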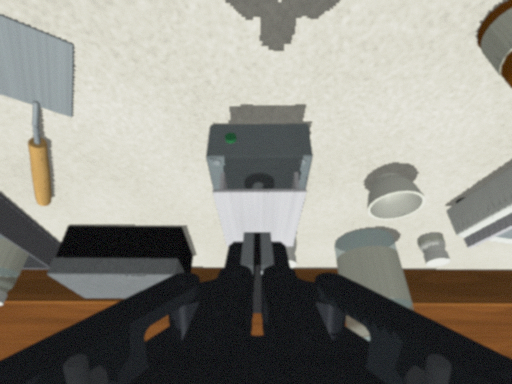

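```bash
python3 -m pendant '[4.2,3.5,-0.1,0,0,0, 8.3,7,-0.1,0,0,0, 10.3,8.7,-0.1,0,0,0, 10.3,8.7,-0.1,0,0,0, 12.2,6.4,-0.1,0,0,0, 14.2,4.1,-0.1,0,0,0, 14.2,4.1,-0.1,0,0,0, 14.2,4.1,-0.1,0,0,0]';  python3 - <<'E'
from h import *
pose()
d=capture("wrist");cv2.imwrite("pics/w9.png",d["image"])
d=capture("scene");cv2.imwrite("pics/s9.png",cv2.resize(d["image"][150:280,100:280],None,fx=4,fy=4))
E
```

```text
clock: 14.32
eef_pos: [0.4606, -0.1952, 0.0659]
eef_rot: [0.645, -0.29, -0.307, -0.637]
ft_force: [-0.6, 0.4, 0.4]
gripper_width: 0.0001
t 14.32 p [ 460.6 -195.2   65.9] X [ 0.643  0.017 -0.765] Z [-0.028  1.    -0.001] F [-0.6  0.4  0.4] w 0.0001 q [-0.87  0.12 -0.96  0.01  0.53 -0.76]
```

View pics/w9.png

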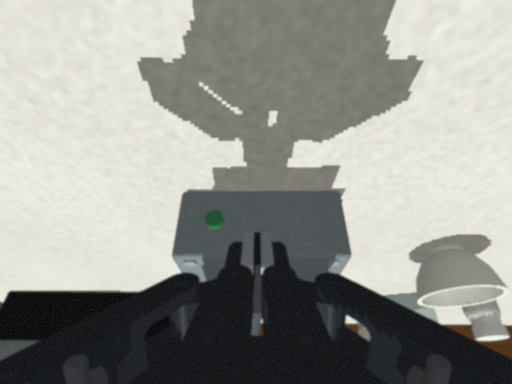

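View pics/s9.png

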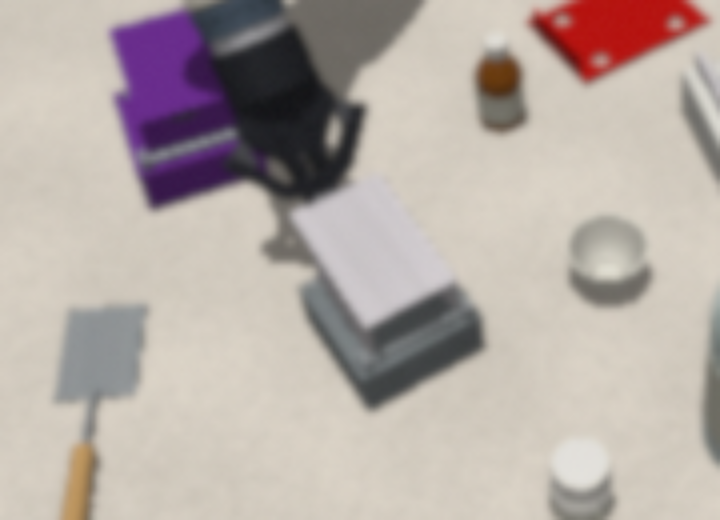

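```bash
python3 -m pendant '[-0.5,-0.8,0,0,0,0, -1.0,-1.6,0,0,0,0, -1.5,-2.6,0,0,0,0, -2.0,-3.7,0,0,0,0, -2.3,-4.8,0,0,0,0, -2.5,-6.0,0,0,0,0, -2.6,-7.1,0,0,0,0, -2.7,-8.3,0,0,0,0, -2.7,-8.3,0,0,0,0]';  python3 - <<'E'
from h import *
pose()
d=capture("scene");cv2.imwrite("pics/s10.png",cv2.resize(d["image"][150:280,100:280],None,fx=4,fy=4))
E
```

```text
clock: 15.55
eef_pos: [0.5077, -0.1949, 0.1399]
eef_rot: [0.645, -0.29, -0.307, -0.637]
ft_force: [-0.4, -0.3, -0.3]
gripper_width: 0.0001
t 15.55 p [ 507.7 -194.9  139.9] X [ 0.644  0.017 -0.765] Z [-0.027  1.    -0.001] F [-0.4 -0.3 -0.3] w 0.0001 q [-0.77  0.05 -0.77  0.22  0.48 -0.66]
```

View pics/s10.png

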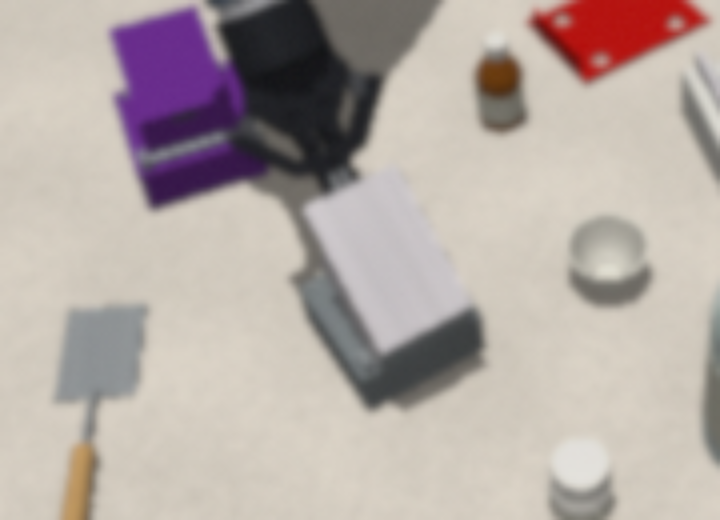

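```bash
python3 -m pendant '[0.1,-1.2,0,0,0,0, 0.3,-2.3,0,0,0,0, 0.6,-3.5,0,0,0,0, 0.9,-4.6,0,0,0,0, 1.4,-5.5,0,0,0,0, 1.9,-6.3,0,0,0,0, 2.5,-7.0,0,0,0,0, 3.2,-7.7,0,0,0,0, 3.9,-8.3,0,0,0,0, 4.6,-8.9,0,0,0,0]'; python3 -m pendant '[0.8,-0.5,0,0,0,0, 1.7,-1.0,0,0,0,0, 2.2,-1.2,0,0,0,0, 2.2,-1.2,0,0,0,0]';  python3 - <<'E'
from h import *
pose()
d=capture("wrist");cv2.imwrite("pics/w11.png",d["image"])
d=capture("scene");cv2.imwrite("pics/s11.png",cv2.resize(d["image"][150:280,100:280],None,fx=4,fy=4))
E
```

```text
clock: 16.85
eef_pos: [0.6049, -0.1922, 0.1608]
eef_rot: [0.645, -0.29, -0.307, -0.637]
ft_force: [-1.9, 1.0, -1.4]
gripper_width: 0.0
clock: 17.35
eef_pos: [0.628, -0.1916, 0.1516]
eef_rot: [0.645, -0.29, -0.307, -0.637]
ft_force: [0.3, -0.1, -0.3]
gripper_width: 0.0002
t 17.35 p [ 628.  -191.6  151.6] X [ 0.643  0.017 -0.766] Z [-0.026  1.     0.   ] F [ 0.3 -0.1 -0.3] w 0.0002 q [-0.59  0.19 -0.56  0.22  0.38 -0.49]
```

View pics/w11.png

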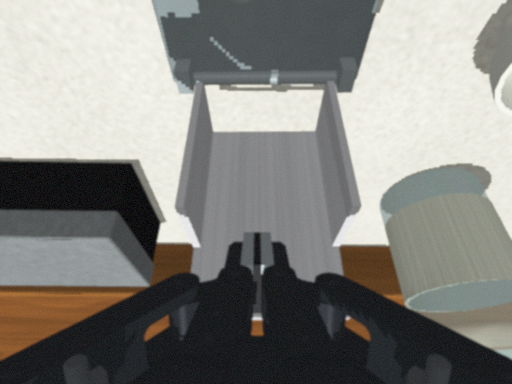

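View pics/s11.png

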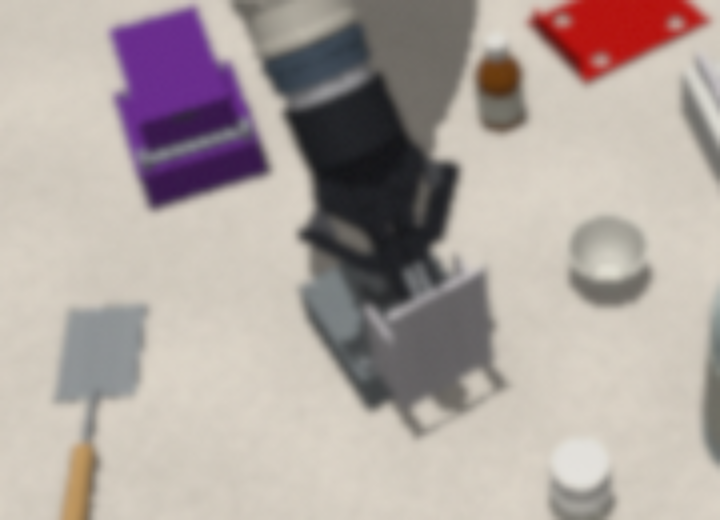

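Run:
```python
from h import *
rel([.50,-.243,.21],Rdown(1.5,0,15))
rel([.56,-.2,.22],Rdown(1.5,0,40))
```

```text
row [-12.74   6.14  -4.8 ] [-0.  0. 25.]
row [-9.58  0.82 -0.66] [-0.  0.  0.]
```

```bash
python3 -m pendant '[-1,2,0,0,0,0, -5,4,-0.5,0,0,0, -9.6,6,-2,0,0,8, -12.7,6.1,-4.8,0,0,16, -12.7,6.1,-4.8,0,0,25, -12.7,6.1,-4.8,0,0,25]';  python3 - <<'E'
from h import *
pose()
d=capture("wrist");cv2.imwrite("pics/w12.png",d["image"])
e=capture("top");cv2.imwrite("pics/t12.png",cv2.resize(e["image"][150:260,260:400],None,fx=5,fy=5,interpolation=cv2.INTER_CUBIC))
for c in("wrist","top"): print(c,[(round(x["conf"],2),x["centre"]) for x in tip_of(c,"toggle_tip")],[(round(x["conf"],2),x["centre"]) for x in tip_of(c,"guard_lip")])
E
```

```text
clock: 18.2
eef_pos: [0.5021, -0.2437, 0.2107]
eef_rot: [0.567, -0.423, -0.437, -0.555]
ft_force: [0.4, -0.5, -0.8]
gripper_width: 0.0001
t 18.2 p [ 502.1 -243.7  210.7] X [ 0.261  0.006 -0.965] Z [-0.027  1.    -0.001] F [ 0.4 -0.5 -0.8] w 0.0001 q [-0.69  0.15 -0.24  0.98  0.17 -0.7 ]
wrist [(0.76, [301.5, 193.6])] []
top [(0.42, [326.1, 198.3])] [(0.78, [328.2, 151.5]), (0.39, [321.2, 180.5])]
```

View pics/w12.png

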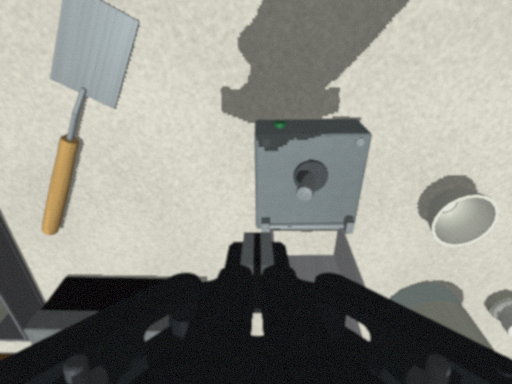

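View pics/t12.png

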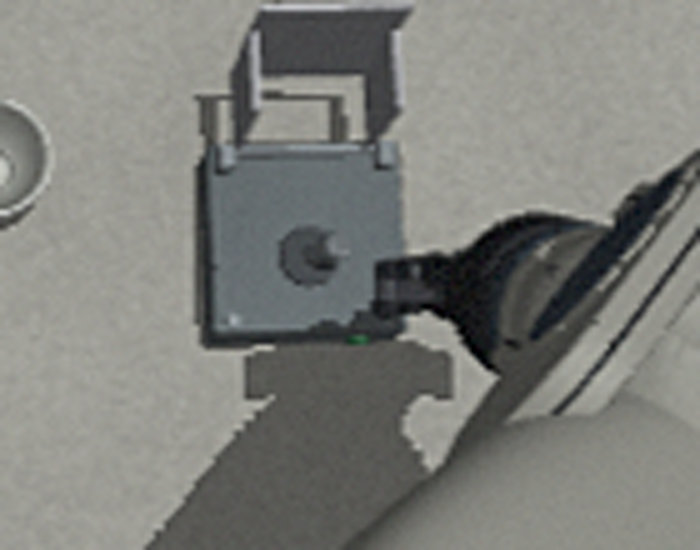

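Run:
```python
from h import *
e=capture("top")
print(ray((326.5,200),.086,e).round(4), [ray(np.array(p)/5+[260,150],.05,e).round(4) for p in((207,150),(400,150),(402,332),(208,330),(305,256))])
P=[.535,-.240,.087];R=Rdown(1.5,0,15)
rel(P,R)
rel([.535,-.240,.15],R)
```

```text
[ 0.5319 -0.1994  0.086 ] [array([ 0.595 , -0.1351,  0.05  ]), array([ 0.5971, -0.2451,  0.05  ]), array([ 0.4925, -0.244 ,  0.05  ]), array([ 0.4915, -0.1353,  0.05  ]), array([ 0.5347, -0.1902,  0.05  ])]
row [12.75 -0.19  0.16] [-0.   0.   0.1]
row [ 6.67 -1.83  0.16] [-0.   0.   0.1]
```

```bash
python3 -m pendant '[5,-1.4,0.2,0,0,0, 9,-0.5,0.2,0,0,0, 12.9,0.4,0.2,0,0,0, 12.9,0.4,0.2,0,0,0]';  python3 - <<'E'
from h import *
pose()
R=Ro.from_quat(get_state()["eef_rot"]).as_matrix()
d=capture("wrist");cv2.imwrite("pics/w13.png",d["image"])
E
```

```text
clock: 19.05
eef_pos: [0.5284, -0.2389, 0.0818]
eef_rot: [0.565, -0.423, -0.44, -0.556]
ft_force: [-0.3, 0.2, 0.5]
gripper_width: 0.0001
t 19.05 p [ 528.4 -238.9   81.8] X [ 0.255  0.01  -0.967] Z [-0.026  1.     0.004] F [-0.3  0.2  0.5] w 0.0001 q [-0.65  0.29 -0.41  0.67  0.16 -0.66]
```

View pics/w13.png

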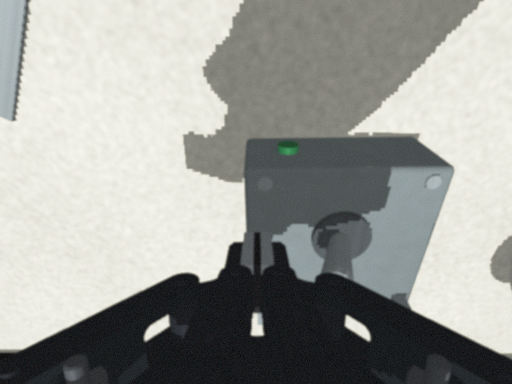

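Finger is to the right of the lever (lever tip at ~(335,270), finger tip at (258,240)). Sweep left (+tool z).

```bash
python3 -m pendant '[0,-0.3,0.7,0,0,0, 0,-0.3,1.4,0,0,0, 0,-0.3,2.0,0,0,0, 0,-0.3,2.5,0,0,0, 0,-0.3,3.0,0,0,0, 0,-0.3,3.4,0,0,0, 0,-0.3,3.7,0,0,0, 0,-0.3,3.7,0,0,0]';  python3 - <<'E'
from h import *
pose()
d=capture("wrist");cv2.imwrite("pics/w14.png",d["image"])
E
```

```text
clock: 20.1
eef_pos: [0.532, -0.2027, 0.0849]
eef_rot: [0.566, -0.423, -0.438, -0.556]
ft_force: [0.3, -1.0, 1.4]
gripper_width: 0.0
t 20.1 p [ 532.  -202.7   84.9] X [ 0.259  0.008 -0.966] Z [-0.026  1.     0.001] F [ 0.3 -1.   1.4] w 0.0 q [-0.59  0.26 -0.44  0.65  0.15 -0.6 ]
```

View pics/w14.png

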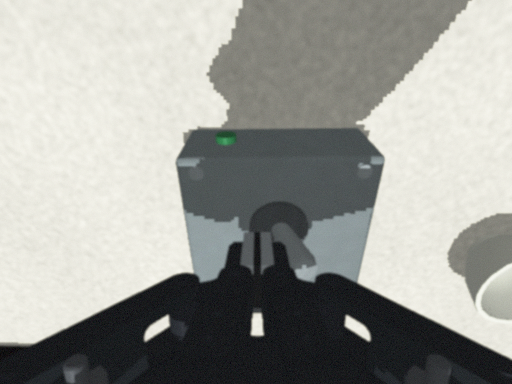

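```bash
python3 -m pendant '[0,0,0.15,0,0,0, 0,0,0.3,0,0,0]'; python3 -m pendant '[0,0,0.15,0,0,0, 0,0,0.3,0,0,0]';python3 -m pendant '[0,0,0.15,0,0,0, 0,0,0.3,0,0,0]'
```

```text
clock: 20.4
eef_pos: [0.5318, -0.2001, 0.0849]
eef_rot: [0.566, -0.423, -0.438, -0.555]
ft_force: [1.0, -2.5, -1.8]
gripper_width: -0.0002
clock: 20.65
eef_pos: [0.5317, -0.1976, 0.0849]
eef_rot: [0.567, -0.424, -0.437, -0.555]
ft_force: [0.0, -9.5, -3.3]
gripper_width: -0.0001
clock: 20.9
eef_pos: [0.5318, -0.1969, 0.085]
eef_rot: [0.567, -0.425, -0.436, -0.554]
ft_force: [-0.8, -20.1, -6.6]
gripper_width: -0.0003
```

```bash
python3 -m pendant '[0,0,-1,0,0,0, 0,0,-3,0,0,0, -5,1,-4,0,0,0, -10,3,-4.5,0,0,0, -13,4,-4.5,0,0,0, -13,4,-4.5,0,0,0]';  python3 - <<'E'
from h import *
pose()
d=capture("wrist");w=d["image"]
e=capture("top");t=cv2.resize(e["image"][140:250,270:380],(384,384),interpolation=cv2.INTER_CUBIC)
cv2.imwrite("pics/w15.png",np.hstack([cv2.resize(w,(400,300)),t[:300]]))
cv2.imwrite("pics/t15.png",cv2.resize(e["image"][140:250,270:380],(550,550),interpolation=cv2.INTER_CUBIC))
for c in("wrist","top"): print(c,[(round(x["conf"],2),x["centre"]) for x in tip_of(c,"toggle_tip")],[(round(x["conf"],2),x["centre"]) for x in tip_of(c,"guard_lip")])
E
```

```text
clock: 21.65
eef_pos: [0.4607, -0.2423, 0.2025]
eef_rot: [0.568, -0.423, -0.436, -0.556]
ft_force: [-0.2, -0.0, -0.7]
gripper_width: -0.0
t 21.65 p [ 460.7 -242.3  202.5] X [ 0.262  0.004 -0.965] Z [-0.025  1.    -0.002] F [-0.2 -0.  -0.7] w -0.0 q [-0.75  0.09 -0.33  0.95  0.18 -0.75]
wrist [(0.64, [325.2, 236.6])] [(0.74, [435.6, 230.6])]
top [(0.61, [318.2, 198.5])] [(0.72, [327.4, 151.2])]
```

View pics/w15.png

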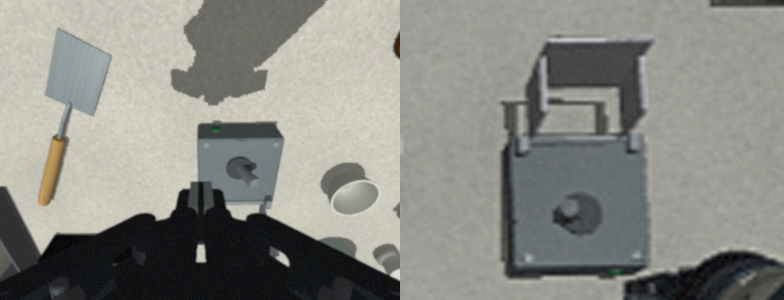

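View pics/t15.png

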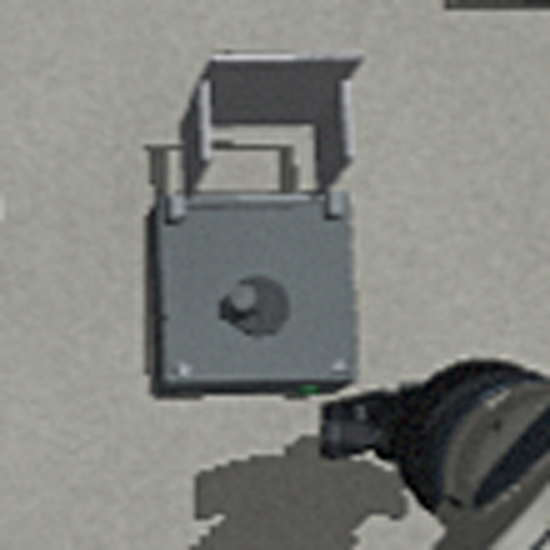

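Run:
```python
from h import *
e=capture("top")
print("tip",ray((318.6,199),.086,e).round(4))
print("lip",ray(np.array([285,55])/5+[270,140],.173,e).round(4),"jar",ray((249,95),.19,e).round(3),"greybox",[ray(p,.08,e).round(3) for p in((362,89),(362,138))],"pot",ray((303,124),.05,e).round(3))
R=Rdown(1.5,0,0)
rel([.56,-.2,.27],R);rel([.70,-.19,.27],R)
H=np.array([591,50.])
def rot(v,t): return np.array([v[0]*np.cos(t)+v[1]*np.sin(t),-v[0]*np.sin(t)+v[1]*np.cos(t)])
for deg in (93,85,75,65,55,45,35,25,15,8,4,0,-2):
    K=H+rot((-105,52),np.radians(deg))+[11,14]; print(deg,K.round(1))
```

```text
tip [ 0.5343 -0.1778  0.086 ]
lip [ 0.6451 -0.1871  0.173 ] jar [0.789 0.018 0.19 ] greybox [array([ 0.862, -0.308,  0.08 ]), array([ 0.713, -0.304,  0.08 ])] pot [ 0.763 -0.14   0.05 ]
row [ -4.25 -11.51   3.82] [ 0.   0.1 15. ]
row [ -0.63 -25.06   4.44] [ 0.   0.1 15. ]
93 [659.4 166.1]
85 [644.7 173.1]
75 [625.1 178.9]
65 [604.8 181.1]
55 [584.4 179.8]
45 [564.5 175. ]
35 [545.8 166.8]
25 [528.8 155.5]
15 [514.  141.4]
8 [505.3 130.1]
4 [500.9 123.2]
0 [497. 116.]
-2 [495.2 112.3]
```

```bash
python3 -m pendant '[-4.2,-3,2,0,0,5, -4.8,-8,3.5,0,0,15, -4.3,-11.5,3.8,0,0,15, -3,-16,4,0,0,15, -2,-20,4.2,0,0,15, -0.6,-25,4.4,0,0,15, -0.6,-25,4.4,0,0,15, -0.6,-25,4.4,0,0,15]';  python3 - <<'E'
from h import *
pose()
R=Rdown(1.5,0,0)
rel([.685,-.19,.27],R);rel([.685,-.19,.163],R)
d=capture("top");cv2.imwrite("pics/t16.png",cv2.resize(d["image"][90:240,230:400],None,fx=4,fy=4))
d=capture("scene");cv2.imwrite("pics/s16.png",cv2.resize(d["image"][150:280,100:280],None,fx=4,fy=4))
E
```

```text
clock: 23.0
eef_pos: [0.6994, -0.1905, 0.2695]
eef_rot: [-0.506, 0.493, 0.507, 0.493]
ft_force: [-0.9, -0.2, 0.7]
gripper_width: 0.0002
t 23.0 p [ 699.4 -190.5  269.5] X [-0.001  0.001 -1.   ] Z [-0.027  1.     0.001] F [-0.9 -0.2  0.7] w 0.0002 q [-0.38  0.59  0.6   1.59  0.   -0.41]
row [-0.04  1.44  0.09] [ 0.   0.1 -0.1]
row [10.66  1.42  0.08] [ 0.   0.1 -0.1]
```

View pics/s16.png

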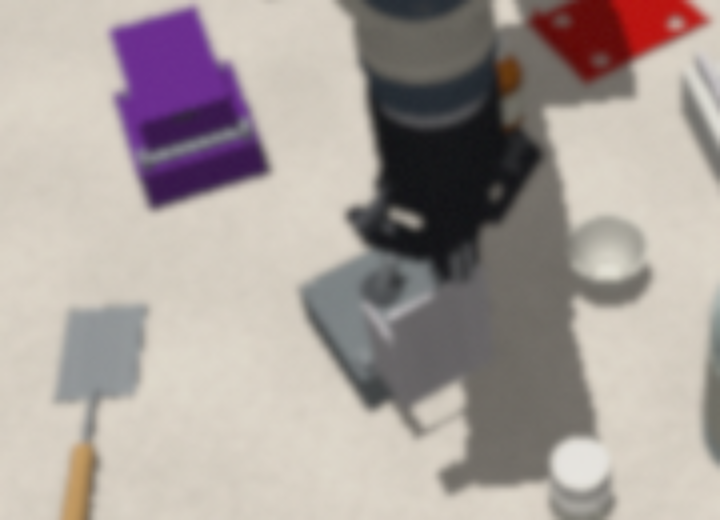

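View pics/t16.png

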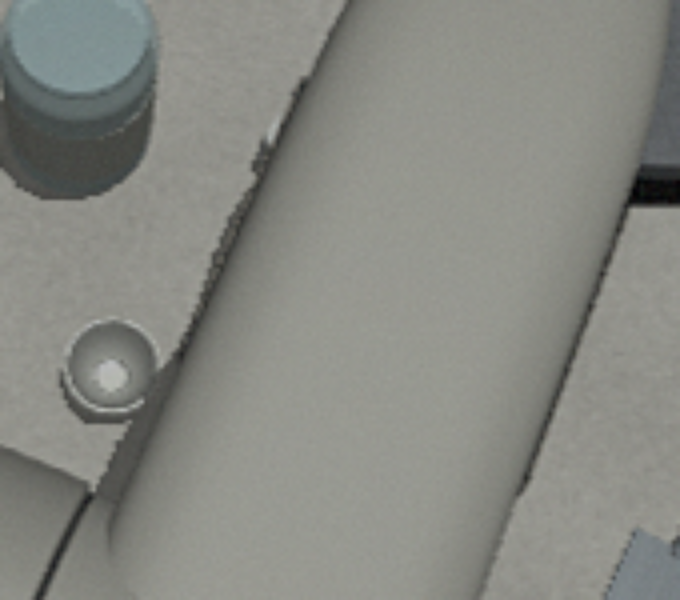

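```bash
python3 -m pendant '[5,0.5,0,0,0,0, 9,1,0,0,0,0, 10.4,1.5,0,0,0,0, 10.4,1.5,0,0,0,0]';  python3 - <<'E'
from h import *
pose()
p=get_state()["eef_pos"]*1000
for x,z in ((659.4,166.1),(644.7,173.1),(625.1,178.9),(604.8,181.1),(584.4,179.8),(564.5,175),(545.8,166.8),(528.8,155.5),(514,141.4),(505,130),(500.9,123.2),(497,116)):
    print(round((p[2]-z)/10,2),round((p[0]-x)/10,2))
E
```

```text
clock: 23.6
eef_pos: [0.683, -0.1912, 0.1672]
eef_rot: [-0.506, 0.494, 0.506, 0.494]
ft_force: [0.1, -0.7, 1.0]
gripper_width: -0.0001
t 23.6 p [ 683.  -191.2  167.2] X [-0.     0.001 -1.   ] Z [-0.025  1.     0.001] F [ 0.1 -0.7  1. ] w -0.0001 q [-0.39  0.56  0.31  1.32  0.   -0.42]
0.11 2.36
-0.59 3.83
-1.17 5.79
-1.39 7.82
-1.26 9.86
-0.78 11.85
0.04 13.72
1.17 15.42
2.58 16.9
3.72 17.8
4.4 18.21
5.12 18.6
```

```bash
python3 -m pendant '[0.1,1.2,0,0,0,0, 0.1,2.4,0,0,0,0, -0.2,3.1,0,0,0,0, -0.6,3.8,0,0,0,0, -0.9,4.8,0,0,0,0, -1.2,5.8,0,0,0,0, -1.3,6.8,0,0,0,0, -1.4,7.8,0,0,0,0, -1.3,8.8,0,0,0,0, -1.3,9.9,0,0,0,0]';  python3 - <<'E'
from h import *
pose()
p=get_state()["eef_pos"]*1000
for x,z in ((564.5,175),(545.8,166.8),(528.8,155.5),(514,141.4),(505,130),(500.9,123.2),(497,116)):
    print(round((p[2]-z)/10,2),round((p[0]-x)/10,2))
d=capture("scene");cv2.imwrite("pics/s17.png",cv2.resize(d["image"][150:280,100:280],None,fx=4,fy=4))
E
```

```text
clock: 24.85
eef_pos: [0.5846, -0.1936, 0.1795]
eef_rot: [-0.506, 0.493, 0.507, 0.494]
ft_force: [1.6, -0.3, -0.2]
gripper_width: 0.0004
t 24.85 p [ 584.6 -193.6  179.5] X [-0.     0.001 -1.   ] Z [-0.026  1.     0.001] F [ 1.6 -0.3 -0.2] w 0.0004 q [-0.46  0.39  0.05  1.23  0.   -0.48]
0.45 2.01
1.27 3.88
2.4 5.58
3.81 7.06
4.95 7.96
5.63 8.37
6.35 8.76
```

View pics/s17.png

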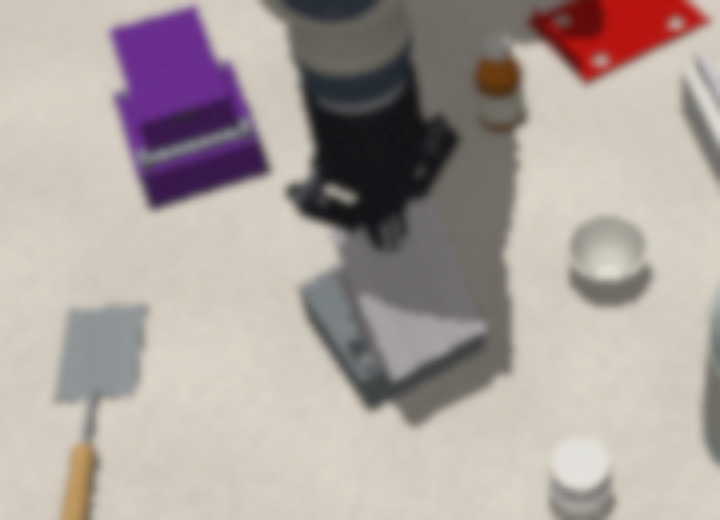

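Guard is following, at about 55°. Continue down.

```bash
python3 -m pendant '[0.2,1,0,0,0,0, 0.5,2,0,0,0,0, 0.8,3,0,0,0,0, 1.3,3.9,0,0,0,0, 1.8,4.8,0,0,0,0, 2.4,5.6,0,0,0,0, 3.1,6.4,0,0,0,0, 3.8,7.1,0,0,0,0, 4.4,7.5,0,0,0,0, 5.0,7.9,0,0,0,0]'; python3 -m pendant '[0.3,0.2,0,0,0,0, 0.7,0.4,0,0,0,0, 1.0,0.6,0,0,0,0, 1.2,0.7,0,0,0,0]'
python3 - <<'E'
from h import *
pose()
d=capture("scene");cv2.imwrite("pics/s18.png",cv2.resize(d["image"][150:280,100:280],None,fx=4,fy=4))
E
```

```text
clock: 26.15
eef_pos: [0.5061, -0.1957, 0.1293]
eef_rot: [-0.506, 0.493, 0.507, 0.494]
ft_force: [-1.2, -0.5, 1.4]
gripper_width: 0.0001
clock: 26.65
eef_pos: [0.4996, -0.196, 0.1176]
eef_rot: [0.507, -0.493, -0.506, -0.494]
ft_force: [0.4, -0.1, 1.5]
gripper_width: -0.0
t 26.65 p [ 499.6 -196.   117.6] X [ 0.001  0.    -1.   ] Z [-0.026  1.     0.   ] F [ 0.4 -0.1  1.5] w -0.0 q [-0.53  0.31 -0.25  1.02  0.   -0.56]
```

View pics/s18.png

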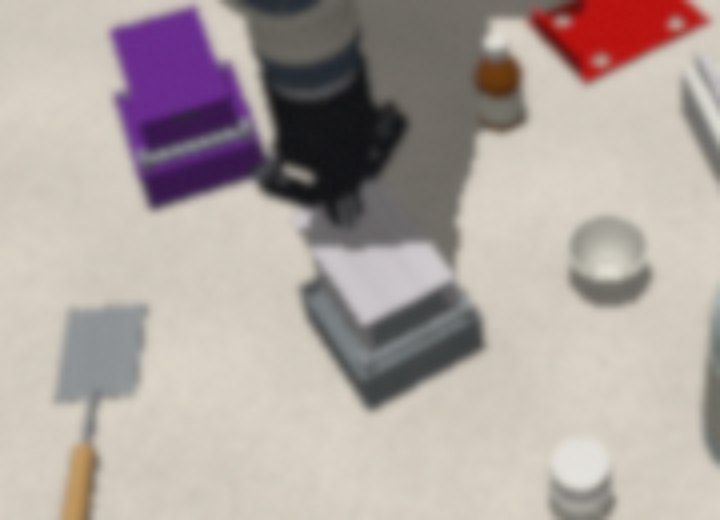

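Press down in 1 mm steps until the force shows the end stop.

```bash
for i in 1; do :; done; python3 -m pendant '[0.1,0,0,0,0,0, 0.2,0,0,0,0,0]' | grep -E "pos|force"; python3 -m pendant '[0.1,0,0,0,0,0, 0.2,0,0,0,0,0]'| grep -E "pos|force"; python3 -m pendant '[0.1,0,0,0,0,0, 0.1,0,0,0,0,0]'| grep -E "pos|force"
```

```text
eef_pos: [0.4994, -0.196, 0.1159]
ft_force: [-3.6, 0.8, 11.1]
eef_pos: [0.4994, -0.1961, 0.1157]
ft_force: [-10.1, 3.7, 28.0]
eef_pos: [0.4994, -0.1961, 0.1156]
ft_force: [-11.5, 3.8, 30.6]
```

```bash
python3 -m pendant '[-1,0,0,0,0,0, -5,0,0,0,0,0, -10,2,0,0,0,0, -14,6,0,0,0,0, -14,10,-3,0,0,0, -14,12,-8,0,0,0, -14,12,-12,0,0,0, -14,12,-12,0,0,0]'
python3 - <<'E'
from h import *
pose()
e=capture("top");d=capture("scene")
cv2.imwrite("pics/t19.png",cv2.resize(e["image"][130:300,130:400],None,fx=2.9,fy=2.9,interpolation=cv2.INTER_CUBIC))
cv2.imwrite("pics/s19.png",cv2.resize(d["image"][120:270,130:330],None,fx=4,fy=4,interpolation=cv2.INTER_CUBIC))
a=cv2.imread("pics/scene0.png");print("guard region diff",np.abs(a[195:250,165:225].astype(int)-d["image"][195:250,165:225]).mean())
E
```

```text
clock: 28.45
eef_pos: [0.3824, -0.3214, 0.2522]
eef_rot: [0.506, -0.494, -0.506, -0.494]
ft_force: [-0.4, 0.2, -0.6]
gripper_width: 0.0001
t 28.45 p [ 382.4 -321.4  252.2] X [ 0.  0. -1.] Z [-0.023  1.     0.   ] F [-0.4  0.2 -0.6] w 0.0001 q [-0.87  0.17 -0.08  1.32  0.   -0.89]
guard region diff 8.775757575757575
```

View pics/t19.png

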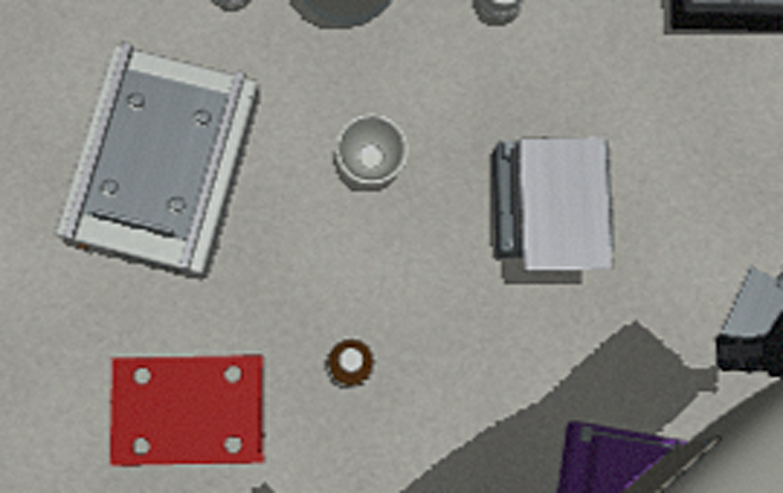

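View pics/s19.png

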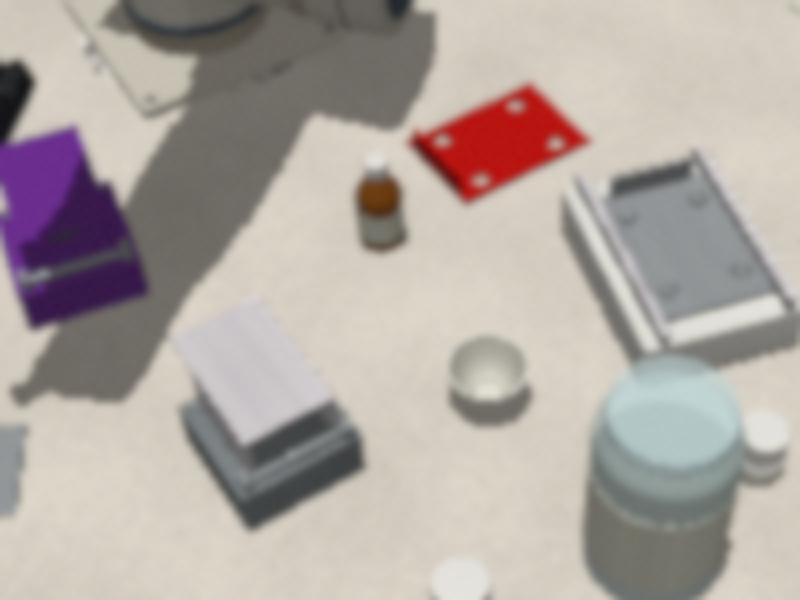

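Run:
```python
from h import *
for n,(r0,r1,c0,c1) in (("top",(165,235,290,350)),("scene",(190,250,165,225))):
    a=cv2.imread(f"pics/{n}0.png")[r0:r1,c0:c1].astype(int);b=capture(n)["image"][r0:r1,c0:c1].astype(int)
    D=np.abs(a-b).mean(2);print(n,D.mean().round(2),(D>30).sum())
    for dy in(-1,0,1):
        print(dy,[np.abs(a[5:-5,5:-5]-np.roll(b,(dy,dx),(0,1))[5:-5,5:-5]).mean().round(2) for dx in(-1,0,1)])
    cv2.imwrite(f"pics/cmp_{n}.png",np.hstack([cv2.resize(x.astype(np.uint8),None,fx=4,fy=4,interpolation=0) for x in(a,b,np.repeat(D[...,None],3,2).clip(0,255))]))
```

```text
top 8.76 138
-1 [np.float64(14.88), np.float64(9.8), np.float64(14.65)]
0 [np.float64(16.05), np.float64(10.39), np.float64(15.44)]
1 [np.float64(17.81), np.float64(12.6), np.float64(16.75)]
scene 10.1 241
-1 [np.float64(11.13), np.float64(10.19), np.float64(11.62)]
0 [np.float64(9.93), np.float64(7.24), np.float64(9.26)]
1 [np.float64(10.27), np.float64(8.68), np.float64(9.96)]
```

View pics/cmp_scene.png

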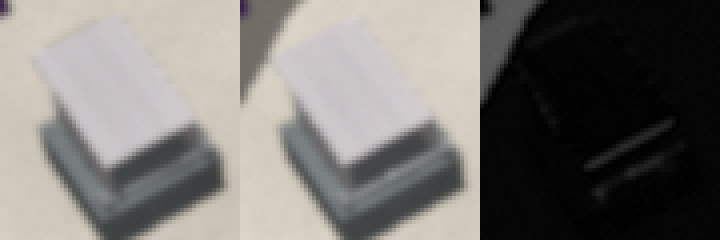

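View pics/cmp_top.png

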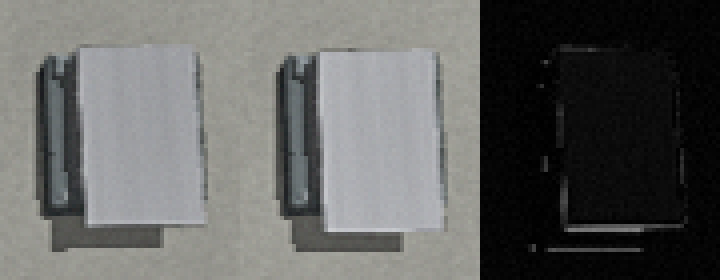

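Run:
```python
from h import *
pose();print(sign_off())
```

```text
t 28.65 p [ 382.7 -318.2  252.7] X [ 0.     0.001 -1.   ] Z [-0.027  1.     0.001] F [ 0.3 -0.3  0.2] w 0.0001 q [-0.86  0.17 -0.08  1.32  0.   -0.89]
the job is handed in; nothing more can be done
None
```

The plate is home over its studs, the toggle is thrown to the left, and the guard is shut again. I handed the job in at 28.65 s, and the interface reports no verdict.

- **Plate:** I pushed it along the rails with the closed fingers, reading about 7 to 9 N while it slid. It dropped when the force fell away. Studs show in all four holes, and triangulating the plate's top gave 55.5 to 60 mm, matching 60 mm when home against 68 mm when riding.
- **Guard up:** I lifted it from under the lip to roughly 92°.
- **Toggle:** I swept it left until the force rose to about 20 N at the end stop. The tip then measured about 12 mm left of its pivot.
- **Guard shut:** I pulled it down from behind and pressed it to its stop at about 30 N. The fingertip then stood at 102 mm, the height of the sheet's top when shut.
- **Last pictures:** The sheet sits about 1 pixel lower in the top view than at the start, which fits a guard that was slightly ajar at first. The bystanders in view look unmoved by eye, though I did not measure each one. The arm is clear, with almost no force on the tool.

I did not look at the toggle again once the guard covered it.

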